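# Stack the pug mill's knife and paddle plates on their splined hub

### The job

Rebuild the clay mixer's blade stack on its stand: one knife plate is already on the splined hub. Lower the paddle plate on, with its tab pointing the opposite way, then the loose knife plate on top, with its tab pointing the same way as the first knife's, each right down without dropping it. Then swing the keeper bar shut over the hub, and leave the cup, jar and wrench where they are.

Things in the scene. Friction and masses are not known exactly. Their poses are not given: they have to be found in the camera images.
- stand: Fixed steel stand with the upright splined hub; origin on the bench on the hub's axis, z up. Foot 120 mm across, 10 mm thick; shoulder 56 mm across up to 25 mm; on it the fitted knife plate (fixed, shaped like the loose one) from 25 to 45 mm above the bench, tab along the stand's +x to 75 mm from the axis. Then the paddle plate sits at 45 to 65 mm, the loose knife plate at 65 to 85 mm.
- hub_top (a point): Top of the splined hub, on its axis, 97 mm above the bench. The hub is a cross in plan: one rib 40 mm long, 12 mm wide along the stand's x, the other 40 mm long, 20 mm wide along its y; straight sides up to 91 mm, rounded above (6 mm radius).
- paddle_mid (a point): Centre of the loose paddle plate's boss, 10 mm above its underside; x axis to its tab, z up (stays that way up). Steel, 0.25 to 0.49 kg. 60 x 60 mm boss, 20 mm high, to grip across y from above; toothed cross bore (slots 44 x 16 mm along x, 24 x 44 mm across), 2 mm clear of the hub all round: fits two ways, half a turn apart. Tab, 10 mm thick, flush with the underside: a 22 mm wide neck with a crosswise end 64 mm wide.
- paddle_tab (a point): Middle of the paddle tab's far edge, 75 mm from the boss's centre, 5 mm above the plate's underside; the crosswise end is 20 mm long.
- knife_mid (a point): Centre of the loose knife plate's boss, 10 mm above its underside; x axis to its tab, z up (stays that way up). Steel, 0.25 to 0.49 kg. 60 x 60 mm boss, 20 mm high, to grip across y from above; toothed cross bore (slots 44 x 16 mm along x, 24 x 44 mm across), 2 mm clear of the hub all round: fits two ways, half a turn apart. Tab: plain bar 22 mm wide, 10 mm thick, flush with the underside.
- knife_tab (a point): Middle of the knife tab's far edge, 75 mm from the boss's centre, 5 mm above the plate's underside.
- keeper (a joint): Keeper bar's angle (rad) about its upright pivot: 0 = shut against its stop, the bar over the hub's axis; grows anticlockwise seen from above, to 2.6; starts open at 1.9 to 2.5. Stiff hinge, 1 to 2 N at the knob, stays where it is left. Bar 125 mm long from the pivot, 16 mm wide, 100 to 110 mm above the bench.
- keeper_pivot (a point): Keeper's pivot axis, 105 mm above the bench, on an 18 mm thick post at x -75, y +65 mm of the stand's frame, 99 mm from the hub's axis.
- keeper_knob (a point): Middle of the upright black knob on the keeper bar, 60 mm from the pivot, 130 mm above the bench: 16 mm thick, 40 mm tall (110 to 150 mm above the bench). It can be pushed from the side.
- cup: Bystander: terracotta cup, 76 mm across, 85 mm high; origin under its centre.
- jar: Bystander: lidded white jar, 72 mm across, 100 mm high; origin under its centre.
- wrench: Bystander: steel wrench lying flat, 180 mm long; origin on the bench under it.
Things that resemble listed ones, but are neither listed nor needed, are in the scene too. What is shaped like the part that bears knife_mid but orange is not meant. What is shaped like the part that bears paddle_mid but purple is not meant.

How it is judged:
By the outcome, as a careful person would: the job done as asked, in the order asked, and still so for the second after the job is handed in, with the robot touching nothing.
It also fails if it takes over 72 s, if anything falls off the work surface, if the arm or the gripper's body presses on something with over 40 N, if the wrist force passes 120 N, or if a joint passes its speed limit or range.

### The arm

A 6-joint arm with a two-finger parallel gripper is mounted at the origin on the work surface. World frame = base frame: x ahead of the robot, y to its left, z up, the work surface at z = 0. Lengths are in m, angles in degrees, forces in N, time in s.
With the tool pointing down it reaches from about 0.4 to 0.825 m from the base axis. Payload 7 kg.
Tool frame: the origin (TCP) lies on the centre line of the jaws, within the pads' length; the fingertips stand 19 mm ahead of it and the grasp point (between the pads) is the TCP; z points along the fingers, y is the line along which they close (so a half turn about z gives the same grasp; the last joint's range is limited). The gripper opens to 88 mm and grips with 3 to 60 N. Pads are 19 mm wide; open, the fingers measure 130 mm over their backs; the gripper's body (78 mm by 193 mm) begins 47 mm behind the grasp point.
Start: joints at [89.559, 20.546, 0.682, 0, -70.136, -16.507], TCP at [0.197, 0.646, 0.246] pointing down, gripper open.
Joint ranges: [-176.03, 176.03], [-82.01, 121.73], [-58.28, 71.71], [-173.87, 95.51], [-174.79, -0.11], [-173.66, 173.66]. Speed limits (degrees/s): [136.94, 136.94, 172.46, 180, 180, 180].

### API

Orientations are given as [roll, pitch, yaw] about the fixed x, y, z axes, in that order (R = Rz(yaw) Ry(pitch) Rx(roll)).
In Python, from plant import * gives the robot as it stands. The module is installed in compiled form; this text tells all that it offers.
- The arm moves only by the tool play_rows, never from a script. Its argument "deltas" is a list of rows, each a list of 6 numbers: the shift along the world's x, y, z scaled (see below), then the turn, a rotation vector about the world's x, y, z scaled (see below). A call has 1 to 10 rows; each row shifts and turns the commanded pose from where the row before left it; what a row does not reach is not made up. The controller multiplies each number of a shift by 800 mm and each number of a turn by 180 degrees. A row lasts 1/10 s, in which the tool goes at most 50 mm and 8.59 degrees, less where a joint would pass 70% of its speed; a pose out of reach is approached as far as the arm can. A call with a number of a shift or a turn outside -1 to 1 is refused whole. A call with a gripper value outside its range is refused whole. "gripper" is the gripper command: -1 is shut, 1 is fully open, values between are in proportion, set as the call begins (left out, the last holds). The fingers move at their own pace and stop on an object; the grip force is fixed at half the most. Time passes only in rows, so rows that do not move let the fingers close. It gives the time, the measured TCP pose, the force, the opening and the grip force at its end, in the units of the state.
- get_obs(): the state, without advancing time (a new reading comes with each control period).
- snapshot(name): name is "scene" or "top" or "wrist"; returns (picture, depth): 420x560x3 uint8, blue, green, red; 420x560 float32, m along the optical axis (not along the pixel's ray), 0 where there is no reading.
- camera_model(name): a dict with "fx", "fy", "cx", "cy" (pixels), "world_to_cam" (4x4, takes a point from world to camera coordinates). Camera axes: x right, y down, z forward; pixel columns grow to the right and rows downward; lengths in m; the calibration is good to about 2 mm. A picture is of the moment at which its call begins: read the wrist's pose just before it. camera_model takes no time and is no camera call; for the wrist camera it gives the pose at the moment of the call.
- close_job(): hands the job in; it is judged then, once.
The state is a dict: "clock": time; "joint_pos": joint angles; "qvel": joint speeds; "tau": joint torques, N m; "tool_pos": TCP position; "orientation": TCP orientation; "force": force on the tool from outside, world axes, zero at the start; "moment": the same for the moment, N m; "opening": finger opening in m; "gripper_force": force on a finger pad.
Only numpy, scipy, OpenCV 4.12 (cv2) and the standard library are available. Lean on these libraries where they do the work, as an engineer would, in place of code of your own. Each camera call takes 0.05 s, during which the arm holds its last target. There are 200 camera calls.

## Working session

There is one attempt and no reset: what is moved stays moved. The work goes in short steps, Python scripts to look and compute and a tool call to move; the robot and the scene stay as the last step left them, time stands still between calls to the robot, and variables do not carry over. Pictures are saved under pics/ and viewed, at most 10 in all, crops included, and the job is handed in when it is done.

Besides the shell and the picture viewer there is one more tool, called after "Call:" as name([rows], argument=value, ...), one row to a line, values as JSON. play_rows: Moves the arm, as the interface text tells. Its arguments: {"type":"object","properties":{"deltas":{"type":"array","items":{"type":"array","items":{"type":"number","minimum":-1,"maximum":1}}},"gripper":{"type":"number"}},"required":["deltas"]}

```bash
mkdir -p pics; python3 - <<'E'
from plant import *
import cv2,numpy as np
o=get_obs();print(o)
for n in("scene","top"):
    p,d=snapshot(n);cv2.imwrite(f"pics/{n}0.png",p);np.save(f"pics/{n}0.npy",d)
    m=camera_model(n);print(n,m)
E
```

```text
{'clock': 0.0, 'joint_pos': array([ 8.95598905e+01,  2.05924243e+01,  6.33565167e-01, -2.28849252e-02,
       -7.01360975e+01, -1.65079301e+01]), 'qvel': array([ 0.00666878, -0.0376882 , -0.07209203,  0.11422467, -0.04444595,
        0.02375961]), 'tau': array([-5.49513861e-04, -5.82722712e+01,  2.93054509e+01,  6.99699238e+00,
        6.88879634e-03, -1.81404466e-04]), 'tool_pos': array([0.19662715, 0.64523622, 0.24460122]), 'orientation': array([ 1.79902844e+02, -6.35839270e-03, -1.69558281e+01]), 'force': array([ 0.22824971, -0.26909138,  0.82056794]), 'moment': array([0.06071718, 0.02879165, 0.01618331]), 'gripper_force': 0.0, 'opening': 0.08757254826808945}
scene {'fx': 482.7766504390798, 'fy': 482.7766504390798, 'cx': 281.89766841991155, 'cy': 214.84516774944134, 'world_to_cam': array([[ 0.30379376,  0.95258942,  0.0168154 , -0.14369224],
       [ 0.79355708, -0.24323027, -0.55776895, -0.41831845],
       [-0.52723478,  0.1827907 , -0.82982591,  1.72464732],
       [ 0.        ,  0.        ,  0.        ,  1.        ]])}
top {'fx': 382.38196880864194, 'fy': 382.38196880864194, 'cx': 283.3105111512745, 'cy': 207.04041834266593, 'world_to_cam': array([[-0.02031276, -0.99946127,  0.02577922, -0.05331331],
       [-0.99377237,  0.01735812, -0.11006895,  0.58180285],
       [ 0.10956217, -0.02785448, -0.99358958,  1.08709462],
       [ 0.        ,  0.        ,  0.        ,  1.        ]])}
```

View pics/top0.png

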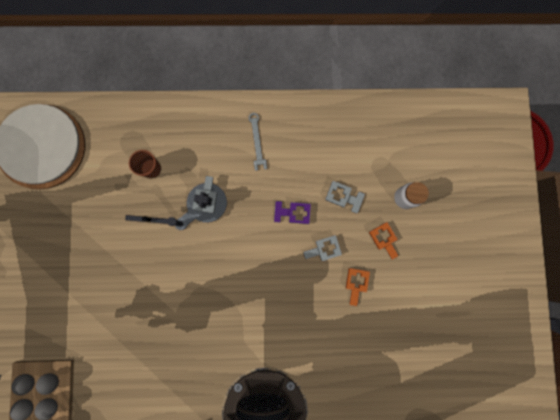

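View pics/scene0.png

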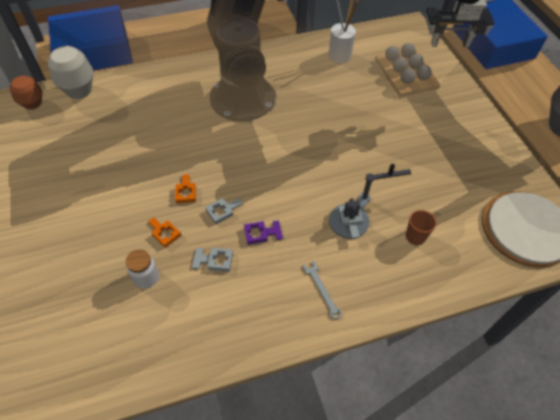

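The top view shows the silver paddle boss at about (340,195) with its tab to (360,203). The silver knife is at (328,247) with its tab to (307,255). The stand hub is at (205,200) with the fitted tab up to (209,183), and the keeper runs from its pivot (182,222) to (128,218). The scene view agrees with this.

```bash
cat > h.py <<'E'
from plant import *
import cv2,numpy as np
def ray(m,uv,z):
    uv=np.atleast_2d(np.array(uv,float)); R=m["world_to_cam"][:3,:3]; t=m["world_to_cam"][:3,3]
    c=-R.T@t; d=np.c_[(uv[:,0]-m["cx"])/m["fx"],(uv[:,1]-m["cy"])/m["fy"],np.ones(len(uv))]@R
    return (c+d*((z-c[2])/d[:,2])[:,None])
def proj(m,P):
    q=m["world_to_cam"]@np.r_[P,1]; return np.array([m["fx"]*q[0]/q[2]+m["cx"],m["fy"]*q[1]/q[2]+m["cy"]])
E
python3 - <<'E'
from h import *
m=camera_model("top")
for n,uv,z in[("paddle",(338,195),.02),("ptab",(362,203),.01),("knife",(328,247),.02),("ktab",(306,255),.01),("hub",(204,200),.09),("ftab",(209,180),.035),("pivot",(182,223),.11),("kend",(128,218),.11),("cup",(142,162),.085),("jar",(416,193),.1),("wr1",(255,118),.005),("wr2",(262,165),.005)]:
    print(n,ray(m,uv,z)[0].round(3))
w=camera_model("wrist");o=get_obs()
print(np.linalg.inv(w["world_to_cam"]).round(3),w["fx"],o["tool_pos"])
E
```

```text
paddle [ 0.615 -0.229  0.02 ]
ptab [ 0.591 -0.302  0.01 ]
knife [ 0.462 -0.194  0.02 ]
ktab [ 0.44  -0.129  0.01 ]
hub [0.598 0.157 0.09 ]
ftab [0.664 0.152 0.035]
pivot [0.534 0.212 0.11 ]
kend [0.55  0.356 0.11 ]
cup [0.709 0.33  0.085]
jar [ 0.606 -0.433  0.1  ]
wr1 [0.861 0.016 0.005]
wr2 [ 0.713 -0.003  0.005]
[[-0.293 -0.92  -0.261  0.267]
 [-0.956  0.282  0.078  0.625]
 [ 0.002  0.273 -0.962  0.384]
 [ 0.     0.     0.     1.   ]] 336.1265884697696 [0.19667556 0.64528904 0.24472576]
```

Call:
play_rows([
  [0.038, -0.047, 0, 0, 0, -0.03],
  [0.038, -0.047, 0, 0, 0, -0.03],
  [0.038, -0.047, 0, 0, 0, -0.03],
  [0.038, -0.047, 0, 0, 0, -0.03],
  [0.038, -0.047, 0, 0, 0, -0.03],
  [0.038, -0.047, 0, 0, 0, -0.03],
  [0.038, -0.047, 0, 0, 0, -0.03],
  [0.038, -0.047, 0, 0, 0, -0.03],
  [0.038, -0.047, 0, 0, 0, -0.03],
  [0.038, -0.047, 0, 0, 0, -0.03],
], gripper=1)

```text
clock: 1.1
tool_pos: [0.5015, 0.2679, 0.2455]
orientation: [180.0, 0.0, -71.2]
force: [0.5, 0.4, -0.8]
opening: 0.0875
gripper_force: 0.0
```

Call:
play_rows([
  [0.038, -0.047, 0, 0, 0, -0.03],
  [0.038, -0.047, 0, 0, 0, -0.03],
  [0.038, -0.047, 0, 0, 0, -0.03],
  [0, 0, 0, 0, 0, 0],
  [0, 0, 0, 0, 0, 0],
])

```text
clock: 1.6
tool_pos: [0.5922, 0.1555, 0.2447]
orientation: [179.9, -0.0, -87.3]
force: [-1.2, 0.1, -0.3]
opening: 0.0879
gripper_force: 0.0
```

```bash
python3 - <<'E'
from h import *
o=get_obs();m=camera_model("wrist");p,d=snapshot("wrist")
print(o["tool_pos"],o["orientation"],o["joint_pos"])
cv2.imwrite("pics/w1.png",p);np.savez("pics/w1.npz",d=d,**m)
E
```

```text
[0.59219443 0.15549274 0.24468907] [ 1.79917883e+02 -2.74043694e-02 -8.72897926e+01] [ 3.29570456e+01  1.47770858e+01 -7.62950362e+00 -1.91241760e-02
 -6.76781543e+01 -3.02395813e+01]
```

View pics/w1.png

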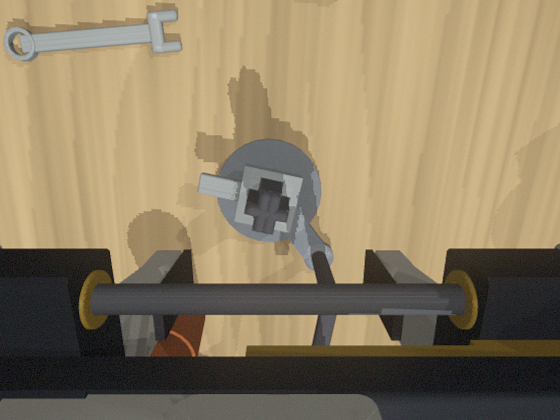

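The wrist view shows the fitted knife boss around (270,200) with its tab end at (202,186). The hub cross is at (267,205), and the keeper post is at (320,255) with the bar running down from it. Next I'll measure with depth plus calibration.

```bash
cat >> h.py <<'E'
def cloud(m,d):
    v,u=np.mgrid[:d.shape[0],:d.shape[1]]; q=np.stack([(u-m["cx"])/m["fx"]*d,(v-m["cy"])/m["fy"]*d,d],-1)
    R=m["world_to_cam"][:3,:3]; t=m["world_to_cam"][:3,3]; return (q-t)@R
def rect(P): 
    (c,s,a)=cv2.minAreaRect((P[:,:2]*1000).astype(np.float32)); return np.round(c,1),np.round(s,1),round(a,1)
E
python3 - <<'E'
from h import *
z=np.load("pics/w1.npz");m={k:z[k] for k in z if k!="d"};d=z["d"];W=cloud(m,d)
p=cv2.imread("pics/w1.png")
ok=(d>0)
near=ok&(np.hypot(W[...,0]-.597,W[...,1]-.157)<.1)
rows=np.arange(420)[:,None]<245
n=near&rows
print(np.histogram(W[n][:,2],bins=np.arange(-.01,.12,.005)))
for lo,hi in((.093,.1),(.041,.049),(.031,.038),(.005,.014)):
    k=n&(W[...,2]>lo)&(W[...,2]<hi)
    lab=cv2.connectedComponentsWithStats(k.astype(np.uint8))
    for i in np.argsort(-lab[2][1:,4])[:3]+1:
        if lab[2][i,4]>40: P=W[lab[1]==i]; print(lo,hi,len(P),rect(P),P.mean(0).round(4))
# foot circle by edge
k=(n&(W[...,2]>.006)).astype(np.uint8)
hsv=cv2.cvtColor(p,cv2.COLOR_BGR2HSV)
for uv in((267,205),(202,186),(285,180),(240,160)): print(uv,p[uv[1],uv[0]],hsv[uv[1],uv[0]],W[uv[1],uv[0]].round(4))
E
```

```text
(array([   0, 5559, 6889, 2254, 2574,    0,   14,   86,  501,  499,  810,
        911,   40,   40,   40,   41,   51,   44,   57,   58,  339,  891,
          0,    0,    0]), array([-0.01 , -0.005,  0.   ,  0.005,  0.01 ,  0.015,  0.02 ,  0.025,
        0.03 ,  0.035,  0.04 ,  0.045,  0.05 ,  0.055,  0.06 ,  0.065,
        0.07 ,  0.075,  0.08 ,  0.085,  0.09 ,  0.095,  0.1  ,  0.105,
        0.11 ,  0.115]))
0.093 0.1 1084 (array([602.6, 164.2]), array([38.1, 33.5]), 43.8) [0.6025 0.1635 0.0961]
0.041 0.049 1682 (array([602.7, 164.5]), array([60.4, 60.1]), 80.5) [0.6023 0.1581 0.045 ]
0.031 0.038 862 (array([654.8, 155.5]), array([22.1, 44.3]), 80.5) [0.6545 0.155  0.0349]
0.005 0.014 4828 (array([593.9, 164.9]), array([119.1, 132.7]), 86.9) [0.5933 0.16   0.01  ]
(267, 205) [90 87 88] [130   8  90] [0.6016 0.1574 0.0957]
(202, 186) [172 174 171] [ 70   4 174] [0.6721 0.1556 0.0351]
(285, 180) [161 160 155] [ 95  10 161] [0.5853 0.1432 0.0463]
(240, 160) [108 107 104] [ 98   9 108] [0.6351 0.1296 0.0102]
```

Call:
play_rows([
  [0.002, -0.06, 0, 0, 0, -0.014],
  [0.002, -0.06, 0, 0, 0, -0.014],
  [0.002, -0.06, 0, 0, 0, -0.014],
  [0.002, -0.06, 0, 0, 0, -0.014],
  [0.002, -0.06, 0, 0, 0, -0.014],
  [0.002, -0.06, 0, 0, 0, -0.014],
  [0.002, -0.06, 0, 0, 0, -0.014],
  [0.002, -0.06, 0, 0, 0, -0.014],
  [0, 0, 0, 0, 0, 0],
  [0, 0, 0, 0, 0, 0],
])

```text
clock: 2.65
tool_pos: [0.6046, -0.2268, 0.2452]
orientation: [180.0, 0.0, -107.3]
force: [1.0, 1.3, 0.1]
opening: 0.0874
gripper_force: 0.0
```

```bash
cat > look.py <<'E'
from h import *
import sys
def look(name,blobs=True,save=True):
    o=get_obs();m=camera_model("wrist");p,d=snapshot("wrist")
    cv2.imwrite(f"pics/{name}.png",p);np.savez(f"pics/{name}.npz",d=d,**m)
    print("tool",o["tool_pos"].round(4),o["orientation"].round(2)); return o,p,d,cloud(m,d)
def plates(p,W,d,zb=0.):
    s=cv2.cvtColor(p,cv2.COLOR_BGR2HSV)[...,1]
    for lo,hi in((.016,.024),(.006,.014)):
        k=((d>0)&(W[...,2]>zb+lo)&(W[...,2]<zb+hi)&(s<60)).astype(np.uint8)
        k=cv2.morphologyEx(k,cv2.MORPH_OPEN,np.ones((3,3)))
        L=cv2.connectedComponentsWithStats(k)
        for i in np.argsort(-L[2][1:,4])[:5]+1:
            if L[2][i,4]>150: P=W[L[1]==i];print(lo,len(P),rect(P),P.mean(0).round(4),L[3][i].round())
E
python3 - <<'E'
from look import *
o,p,d,W=look("w2");plates(p,W,d)
E
```

```text
tool [ 0.6046 -0.2268  0.2452] [ 1.7997e+02  1.0000e-02 -1.0731e+02]
0.016 2016 (array([ 460.3, -194.9]), array([60.6, 60.5]), 15.8) [ 0.4602 -0.1959  0.0199] [412. 174.]
0.016 1852 (array([ 620.5, -229.7]), array([60.6, 60.1]), 66.6) [ 0.6202 -0.2306  0.02  ] [263. 187.]
0.006 1560 (array([ 599.6, -277.5]), array([44.8, 63.3]), 66.7) [ 0.5974 -0.283   0.01  ] [268. 134.]
0.006 618 (array([ 445.8, -142.6]), array([22.1, 40.4]), 15.0) [ 0.4462 -0.1426  0.0099] [430. 213.]
```

View pics/w2.png

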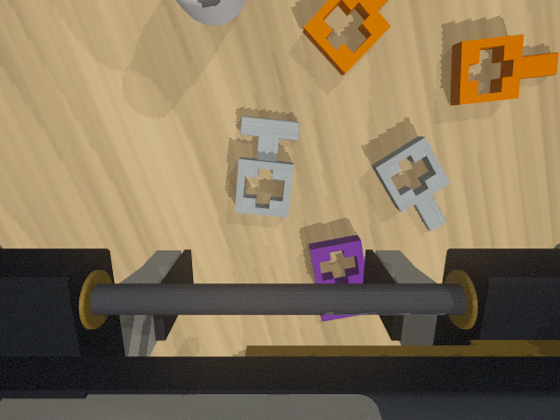

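The paddle boss is at (263,187) with its T tab above it at (268,130). The knife is at (412,174) with its tab towards (430,213), and the purple and orange look-alikes are clear of both. Descending on the paddle now.

Call:
play_rows([
  [0.005, -0.001, -0.05, 0, 0, -0.009],
  [0.005, -0.001, -0.05, 0, 0, -0.009],
  [0.005, -0.001, -0.05, 0, 0, -0.008],
  [0.005, -0.0006, -0.05, 0, 0, -0.008],
  [0, 0, -0.03, 0, 0, 0],
  [0, 0, -0.03, 0, 0, 0],
  [0, 0, -0.018, 0, 0, 0],
  [0, 0, 0, 0, 0, 0],
  [0, 0, 0, 0, 0, 0],
])

```text
clock: 3.6
tool_pos: [0.6215, -0.2291, 0.0241]
orientation: [-180.0, 0.0, -113.3]
force: [-0.2, 0.2, 0.1]
opening: 0.0878
gripper_force: 0.0
```

Call:
play_rows([
  [-0.001, -0.0006, -0.0015, 0, 0, 0],
  [0, 0, 0, 0, 0, 0],
])

```text
clock: 3.8
tool_pos: [0.6205, -0.2305, 0.0232]
orientation: [-179.9, 0.0, -113.4]
force: [-0.4, 0.0, 1.1]
opening: 0.0878
gripper_force: 0.0
```

Call:
play_rows([
  [0, 0, 0, 0, 0, 0],
  [0, 0, 0, 0, 0, 0],
  [0, 0, 0, 0, 0, 0],
  [0, 0, 0, 0, 0, 0],
  [0, 0, 0, 0, 0, 0],
  [0, 0, 0, 0, 0, 0],
  [0, 0, 0, 0, 0, 0],
], gripper=-1)

```text
clock: 4.5
tool_pos: [0.6199, -0.2306, 0.022]
orientation: [180.0, -0.0, -113.4]
force: [-1.2, -1.0, 2.2]
opening: 0.06
gripper_force: 30.0
```

Call:
play_rows([
  [0, 0, 0.03, 0, 0, 0],
  [0, 0, 0.05, 0, 0, 0],
  [0, 0, 0.05, 0, 0, 0],
  [0, 0, 0.05, 0, 0, 0],
  [0, 0, 0.02, 0, 0, 0],
  [0, 0.024, 0, 0, 0, -0.023],
  [-0.002, 0.05, 0, 0, 0, -0.04],
  [-0.002, 0.05, 0, 0, 0, -0.04],
  [-0.002, 0.05, 0, 0, 0, -0.04],
  [-0.002, 0.05, 0, 0, 0, -0.04],
])

```text
clock: 5.5
tool_pos: [0.6128, -0.0498, 0.1813]
orientation: [180.0, -0.0, -146.7]
force: [-0.0, -0.2, -3.5]
opening: 0.0602
gripper_force: 30.0
```

Call:
play_rows([
  [-0.002, 0.05, 0, 0, 0, -0.04],
  [-0.002, 0.05, 0, 0, 0, -0.04],
  [-0.002, 0.05, 0, 0, 0, -0.04],
  [-0.002, 0.05, 0, 0, 0, -0.04],
  [-0.002, 0.05, 0, 0, 0, -0.04],
  [-0.002, 0.02, 0, 0, 0, -0.04],
  [0, 0, 0, 0, 0, 0],
  [0, 0, 0, 0, 0, 0],
  [0, 0, 0, 0, 0, 0],
])

```text
clock: 6.4
tool_pos: [0.6037, 0.1638, 0.1816]
orientation: [-180.0, -0.0, 170.5]
force: [0.1, -0.5, -2.1]
opening: 0.0596
gripper_force: 30.0
```

```bash
python3 - <<'E'
from look import *
o,p,d,W=look("w3")
s=cv2.cvtColor(p,cv2.COLOR_BGR2HSV)[...,1]
t=o["tool_pos"]
for z0 in(t[2]-.002,t[2]-.012):
    k=((d>0)&(abs(W[...,2]-z0)<.004)&(s<60)&(np.hypot(W[...,0]-t[0],W[...,1]-t[1])<.1)).astype(np.uint8)
    L=cv2.connectedComponentsWithStats(k)
    for i in np.argsort(-L[2][1:,4])[:3]+1:
        if L[2][i,4]>100: P=W[L[1]==i];print(z0,len(P),rect(P),P.mean(0).round(4),L[3][i].round(),L[2][i])
E
```

```text
tool [0.6037 0.1638 0.1816] [-1.7997e+02 -4.0000e-02  1.7050e+02]
0.179615594417672 6173 (array([589.6, 166.5]), array([91.5, 31.2]), 80.4) [0.5855 0.1671 0.1796] [277. 245.] [ 175  219  206   64 6173]
0.179615594417672 2911 (array([627.4, 160.2]), array([60.1, 15.3]), 80.2) [0.6276 0.1602 0.1796] [278. 328.] [ 216  315  125   25 2911]
0.169615594417672 9587 (array([552.8, 172.7]), array([63.9, 45.4]), 80.5) [0.5477 0.1735 0.1696] [277. 156.] [ 205  116  145  103 9587]
0.169615594417672 147 (array([599.1, 203.9]), array([14.1,  2. ]), 87.5) [0.5992 0.2039 0.1706] [358. 253.] [344 250  31   9 147]
0.169615594417672 139 (array([586.4, 128. ]), array([14.1,  2.2]), 74.1) [0.5863 0.1277 0.1709] [197. 253.] [182 250  30   9 139]
```

View pics/w3.png

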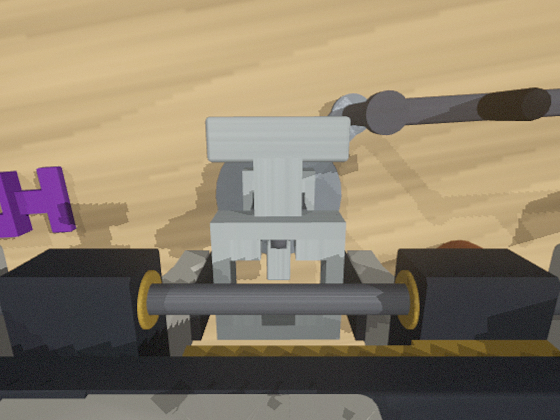

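The held paddle shows its tab end at (278,140) and its boss at (277,280), seen over the stand's foot. Its axis is at 170.5°, opposite the fitted knife's. It needs a correction of about -1.8 mm in x before going down.

Call:
play_rows([
  [-0.002, 0, -0.02, 0, 0, 0],
  [0, 0, -0.024, 0, 0, 0],
  [0, 0, -0.02, 0, 0, 0],
  [0, 0, -0.006, 0, 0, 0],
  [0, 0, -0.006, 0, 0, 0],
  [0, 0, -0.006, 0, 0, 0],
  [0, 0, 0, 0, 0, 0],
])

```text
clock: 7.15
tool_pos: [0.6024, 0.1645, 0.1163]
orientation: [-180.0, -0.0, 170.4]
force: [0.8, 0.2, -3.0]
opening: 0.0598
gripper_force: 30.0
```

Call:
play_rows([
  [0, 0, -0.006, 0, 0, 0],
  [0, 0, -0.006, 0, 0, 0],
  [0, 0, -0.006, 0, 0, 0],
  [0, 0, 0, 0, 0, 0],
])

```text
clock: 7.55
tool_pos: [0.6019, 0.1645, 0.101]
orientation: [-180.0, -0.1, 170.4]
force: [-0.3, 0.4, -1.8]
opening: 0.06
gripper_force: 30.0
```

Entered without contact; continuing to just above the seat.

Call:
play_rows([
  [0, 0, -0.01, 0, 0, 0],
  [0, 0, -0.01, 0, 0, 0],
  [0, 0, -0.01, 0, 0, 0],
  [0, 0, -0.006, 0, 0, 0],
  [0, 0, 0, 0, 0, 0],
])

```text
clock: 8.05
tool_pos: [0.6018, 0.1644, 0.072]
orientation: [-179.9, -0.1, 170.4]
force: [0.1, 0.7, -2.7]
opening: 0.0598
gripper_force: 30.0
```

Call:
play_rows([
  [0, 0, -0.003, 0, 0, 0],
  [0, 0, -0.002, 0, 0, 0],
  [0, 0, -0.001, 0, 0, 0],
  [0, 0, 0, 0, 0, 0],
])

```text
clock: 8.45
tool_pos: [0.6024, 0.1647, 0.0684]
orientation: [180.0, 0.0, 170.4]
force: [-0.5, -0.5, -2.5]
opening: 0.0597
gripper_force: 30.0
```

Call:
play_rows([
  [0, 0, -0.001, 0, 0, 0],
  [0, 0, -0.001, 0, 0, 0],
  [0, 0, 0, 0, 0, 0],
])

```text
clock: 8.75
tool_pos: [0.6025, 0.1647, 0.067]
orientation: [180.0, 0.0, 170.4]
force: [-0.5, 0.4, -0.1]
opening: 0.0597
gripper_force: 30.0
```

Call:
play_rows([
  [0, 0, -0.001, 0, 0, 0],
  [0, 0, 0, 0, 0, 0],
])

```text
clock: 8.95
tool_pos: [0.6025, 0.1648, 0.067]
orientation: [180.0, 0.0, 170.5]
force: [-3.5, -0.2, 5.6]
opening: 0.0596
gripper_force: 30.0
```

Call:
play_rows([
  [0, 0, 0, 0, 0, 0],
  [0, 0, 0, 0, 0, 0],
  [0, 0, 0, 0, 0, 0],
  [0, 0, 0, 0, 0, 0],
  [0, 0, 0, 0, 0, 0],
], gripper=1)

```text
clock: 9.45
tool_pos: [0.6024, 0.1647, 0.0659]
orientation: [-180.0, -0.0, 170.4]
force: [0.6, -0.5, 0.1]
opening: 0.0872
gripper_force: 0.0
```

Call:
play_rows([
  [0, 0, 0.02, 0, 0, 0],
  [0, 0, 0.05, 0, 0, 0],
  [0, 0, 0.05, 0, 0, 0],
  [0, 0, 0.05, 0, 0, 0],
  [0, 0, 0.05, 0, 0, 0],
  [0, 0, 0, 0, 0, 0],
  [0, 0, 0, 0, 0, 0],
])

```text
clock: 10.15
tool_pos: [0.6027, 0.165, 0.2432]
orientation: [179.9, 0.1, 170.4]
force: [-0.9, -0.4, -1.0]
opening: 0.088
gripper_force: 0.0
```

```bash
cat >> look.py <<'E'
def bands(W,d,p,c,zs,r=.1,tol=.003,mn=150):
    s=cv2.cvtColor(p,cv2.COLOR_BGR2HSV)[...,1]
    for z0 in zs:
        k=((d>0)&(abs(W[...,2]-z0)<tol)&(s<60)&(np.hypot(W[...,0]-c[0],W[...,1]-c[1])<r)).astype(np.uint8)
        L=cv2.connectedComponentsWithStats(k)
        for i in np.argsort(-L[2][1:,4])[:3]+1:
            if L[2][i,4]>mn: P=W[L[1]==i];print(round(z0,4),len(P),rect(P),P.mean(0).round(4),L[3][i].round())
E
python3 - <<'E'
from look import *
o,p,d,W=look("w4")
bands(W,d,p,(.6027,.1644),(.096,.065,.055,.035))
E
```

```text
tool [0.6027 0.165  0.2432] [1.7989e+02 1.0000e-01 1.7043e+02]
0.096 1119 (array([601.6, 164.4]), array([38. , 33.5]), 45.6) [0.601  0.1646 0.0962] [276. 202.]
0.065 2152 (array([602.9, 164.7]), array([60.2, 60.4]), 81.0) [0.5997 0.1652 0.065 ] [277. 193.]
0.055 2098 (array([551.3, 173.6]), array([63. , 45.2]), 80.4) [0.5458 0.1747 0.055 ] [277. 134.]
0.035 568 (array([658.4, 154.8]), array([21.2, 33.6]), 80.0) [0.6583 0.1549 0.035 ] [277. 240.]
```

Call:
play_rows([
  [-0.012, -0.03, 0, 0, 0, 0.043],
  [-0.012, -0.03, 0, 0, 0, 0.043],
  [-0.012, -0.03, 0, 0, 0, 0.043],
  [-0.012, -0.03, 0, 0, 0, 0.043],
  [-0.012, -0.03, 0, 0, 0, 0.043],
  [-0.012, -0.03, 0, 0, 0, 0.043],
  [-0.012, -0.03, 0, 0, 0, 0.043],
  [-0.012, -0.03, 0, 0, 0, 0.043],
  [-0.012, -0.03, 0, 0, 0, 0.043],
  [-0.012, -0.03, 0, 0, 0, 0.043],
])

```text
clock: 11.2
tool_pos: [0.5051, -0.0763, 0.2404]
orientation: [179.9, -0.1, -111.9]
force: [-0.1, -0.5, 0.5]
opening: 0.0878
gripper_force: 0.0
```

Call:
play_rows([
  [-0.012, -0.03, 0, 0, 0, 0.043],
  [-0.012, -0.03, 0, 0, 0, 0.043],
  [-0.012, -0.03, 0, 0, 0, 0.043],
  [-0.011, -0.03, 0, 0, 0, 0.043],
  [-0.011, -0.03, 0, 0, 0, 0.038],
  [0, 0, 0, 0, 0, 0],
  [0, 0, 0, 0, 0, 0],
])

```text
clock: 11.9
tool_pos: [0.4592, -0.1956, 0.2407]
orientation: [179.9, 0.0, -74.5]
force: [0.1, -0.3, 0.3]
opening: 0.0875
gripper_force: 0.0
```

```bash
python3 - <<'E'
from look import *
o,p,d,W=look("w5");plates(p,W,d)
s=cv2.cvtColor(p,cv2.COLOR_BGR2HSV)
k=((s[...,1]>150)&(s[...,0]<15)&(W[...,2]>.012)&(W[...,2]<.025)&(d>0)).astype(np.uint8)
L=cv2.connectedComponentsWithStats(k)
for i in range(1,L[0]):
    if L[2][i,4]>150:
        P=W[L[1]==i];print("orange",(cv2.boxPoints(cv2.minAreaRect((P[:,:2]*1000).astype(np.float32)))).round())
E
```

```text
tool [ 0.4592 -0.1956  0.2407] [ 1.7988e+02  5.0000e-02 -7.4550e+01]
0.016 1878 (array([ 460.3, -194.4]), array([60. , 60.6]), 15.3) [ 0.4608 -0.1956  0.0201] [276. 186.]
0.006 640 (array([ 445.5, -143.5]), array([21.3, 41.4]), 15.1) [ 0.4456 -0.1437  0.01  ] [277. 230.]
```

Call:
play_rows([
  [0.001, 0.001, -0.05, 0, 0, -0.001],
  [0, 0, -0.05, 0, 0, 0],
  [0, 0, -0.05, 0, 0, 0],
  [0, 0, -0.05, 0, 0, 0],
  [0, 0, -0.03, 0, 0, 0],
  [0, 0, -0.026, 0, 0, 0],
  [0, 0, -0.015, 0, 0, 0],
  [0, 0, 0, 0, 0, 0],
  [0, 0, 0, 0, 0, 0],
])

```text
clock: 12.85
tool_pos: [0.461, -0.194, 0.0251]
orientation: [180.0, 0.0, -74.5]
force: [-0.2, 1.0, 0.6]
opening: 0.0877
gripper_force: 0.0
```

Call:
play_rows([
  [0, -0.0005, -0.003, 0, 0, 0],
  [0, 0, 0, 0, 0, 0],
])

```text
clock: 13.05
tool_pos: [0.4612, -0.1948, 0.0233]
orientation: [-179.9, -0.0, -74.5]
force: [-0.5, 0.3, 0.9]
opening: 0.0878
gripper_force: 0.0
```

Call:
play_rows([
  [0, 0, 0, 0, 0, 0],
  [0, 0, 0, 0, 0, 0],
  [0, 0, 0, 0, 0, 0],
  [0, 0, 0, 0, 0, 0],
  [0, 0, 0, 0, 0, 0],
  [0, 0, 0, 0, 0, 0],
  [0, 0, 0, 0, 0, 0],
], gripper=-1)

```text
clock: 13.75
tool_pos: [0.4606, -0.195, 0.0229]
orientation: [180.0, -0.0, -74.5]
force: [-1.5, 0.0, 4.4]
opening: 0.0596
gripper_force: 30.0
```

Call:
play_rows([
  [0, 0, 0.03, 0, 0, 0],
  [0, 0, 0.05, 0, 0, 0],
  [0, 0, 0.05, 0, 0, 0],
  [0, 0, 0.05, 0, 0, 0],
  [0, 0, 0.025, 0, 0, 0],
  [0.006, 0.015, 0, 0, 0, -0.023],
  [0.012, 0.03, 0, 0, 0, -0.042],
  [0.012, 0.03, 0, 0, 0, -0.042],
  [0.012, 0.03, 0, 0, 0, -0.042],
  [0.012, 0.03, 0, 0, 0, -0.042],
])

```text
clock: 14.75
tool_pos: [0.5037, -0.0858, 0.186]
orientation: [179.9, 0.0, -109.3]
force: [0.7, -0.5, -3.6]
opening: 0.0599
gripper_force: 30.0
```

Call:
play_rows([
  [0.012, 0.03, 0, 0, 0, -0.042],
  [0.012, 0.03, 0, 0, 0, -0.042],
  [0.012, 0.03, 0, 0, 0, -0.042],
  [0.012, 0.03, 0, 0, 0, -0.042],
  [0.012, 0.03, 0, 0, 0, -0.042],
  [0.012, 0.03, 0, 0, 0, -0.042],
  [0.012, 0.03, 0, 0, 0, -0.042],
  [0.012, 0.03, 0, 0, 0, -0.042],
  [0.012, 0.03, 0, 0, 0, -0.042],
  [0.012, 0.03, 0, 0, 0, -0.042],
])

```text
clock: 15.75
tool_pos: [0.5996, 0.1541, 0.1856]
orientation: [-180.0, -0.1, 175.1]
force: [0.3, -0.2, -3.2]
opening: 0.0598
gripper_force: 30.0
```

Call:
play_rows([
  [0.003, 0.014, 0, 0, 0, -0.028],
  [0, 0, 0, 0, 0, 0],
  [0, 0, 0, 0, 0, 0],
  [0, 0, 0, 0, 0, 0],
])

```text
clock: 16.15
tool_pos: [0.6019, 0.1637, 0.1863]
orientation: [-180.0, -0.1, 170.5]
force: [-0.3, -0.2, -3.5]
opening: 0.0595
gripper_force: 30.0
```

```bash
python3 - <<'E'
from look import *
o,p,d,W=look("w6")
t=o["tool_pos"];bands(W,d,p,t,(t[2]-.002,t[2]-.012))
E
```

```text
tool [0.6019 0.1637 0.1863] [-1.7997e+02 -5.0000e-02  1.7049e+02]
0.1843 5860 (array([587.4, 166.5]), array([91. , 31.8]), 80.8) [0.5833 0.167  0.1836] [277. 244.]
0.1843 2523 (array([625.4, 160.2]), array([59.9, 13.5]), 80.5) [0.6255 0.1601 0.1834] [278. 326.]
0.1743 458 (array([572.1, 168.8]), array([59.6,  1. ]), 81.0) [0.5721 0.1687 0.1743] [277. 214.]
0.1743 316 (array([641. , 157.6]), array([21.2,  6. ]), 81.8) [0.641  0.1578 0.1733] [278. 340.]
```

View pics/w6.png

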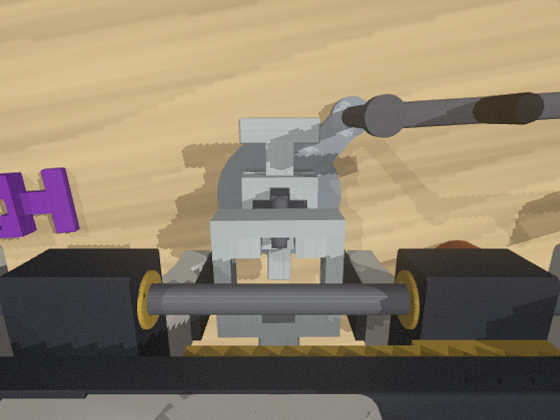

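The held knife's boss front edge is at (277,214), centred on the stand within 0.6 mm, and its tab points away from the camera as the fitted knife's does. Lowering it now.

Call:
play_rows([
  [0.0007, 0.0007, -0.02, 0, 0, 0],
  [0, 0, -0.025, 0, 0, 0],
  [0, 0, -0.02, 0, 0, 0],
  [0, 0, -0.008, 0, 0, 0],
  [0, 0, -0.007, 0, 0, 0],
  [0, 0, -0.006, 0, 0, 0],
  [0, 0, 0, 0, 0, 0],
])

```text
clock: 16.9
tool_pos: [0.6029, 0.1647, 0.1179]
orientation: [-180.0, -0.0, 170.4]
force: [-0.9, -0.6, -3.9]
opening: 0.06
gripper_force: 30.0
```

Call:
play_rows([
  [0, 0, -0.006, 0, 0, 0],
  [0, 0, -0.006, 0, 0, 0],
  [0, 0, -0.006, 0, 0, 0],
  [0, 0, 0, 0, 0, 0],
])

```text
clock: 17.3
tool_pos: [0.6024, 0.1647, 0.1027]
orientation: [-180.0, -0.1, 170.4]
force: [0.5, 0.3, -2.7]
opening: 0.0596
gripper_force: 30.0
```

Call:
play_rows([
  [0, 0, -0.006, 0, 0, 0],
  [0, 0, -0.006, 0, 0, 0],
  [0, 0, -0.002, 0, 0, 0],
  [0, 0, -0.002, 0, 0, 0],
  [0, 0, 0, 0, 0, 0],
])

```text
clock: 17.8
tool_pos: [0.6029, 0.1648, 0.0905]
orientation: [-180.0, -0.0, 170.4]
force: [-0.5, -0.2, -2.8]
opening: 0.0598
gripper_force: 30.0
```

Call:
play_rows([
  [0, 0, -0.0015, 0, 0, 0],
  [0, 0, -0.001, 0, 0, 0],
  [0, 0, -0.001, 0, 0, 0],
  [0, 0, 0, 0, 0, 0],
  [0, 0, 0, 0, 0, 0],
])

```text
clock: 18.3
tool_pos: [0.6029, 0.1649, 0.088]
orientation: [180.0, 0.0, 170.4]
force: [0.4, -0.5, -2.4]
opening: 0.0598
gripper_force: 30.0
```

Call:
play_rows([
  [0, 0, -0.001, 0, 0, 0],
  [0, 0, -0.001, 0, 0, 0],
  [0, 0, 0, 0, 0, 0],
])

```text
clock: 18.6
tool_pos: [0.6031, 0.1649, 0.0879]
orientation: [180.0, 0.0, 170.5]
force: [-6.0, -0.5, 9.0]
opening: 0.06
gripper_force: 30.0
```

Call:
play_rows([
  [0, 0, 0, 0, 0, 0],
  [0, 0, 0, 0, 0, 0],
  [0, 0, 0, 0, 0, 0],
  [0, 0, 0, 0, 0, 0],
  [0, 0, 0, 0, 0, 0],
], gripper=1)

```text
clock: 19.1
tool_pos: [0.603, 0.1649, 0.0862]
orientation: [-180.0, -0.0, 170.4]
force: [1.0, 0.5, 0.1]
opening: 0.0869
gripper_force: 0.0
```

Call:
play_rows([
  [0, 0, 0.02, 0, 0, 0],
  [0, 0, 0.05, 0, 0, 0],
  [0, 0, 0.05, 0, 0, 0],
  [0, 0, 0.05, 0, 0, 0],
  [0, 0, 0.02, 0, 0, 0],
  [0, 0, 0, 0, 0, 0],
  [0, 0, 0, 0, 0, 0],
])

```text
clock: 19.8
tool_pos: [0.6027, 0.1649, 0.2383]
orientation: [180.0, -0.0, 170.4]
force: [0.4, -0.2, -1.0]
opening: 0.087
gripper_force: 0.0
```

```bash
python3 - <<'E'
from look import *
o,p,d,W=look("w7")
bands(W,d,p,(.6027,.1644),(.096,.085,.075,.055))
print("keeper"); bands(W,d,p,(.54,.241),(.11,.15),r=.16,mn=60)
E
```

```text
tool [0.6027 0.1649 0.2383] [179.97  -0.   170.42]
0.096 1151 (array([601.7, 164.7]), array([38.2, 33.7]), 44.1) [0.6009 0.1646 0.0961] [277. 204.]
0.085 2783 (array([602.7, 164.9]), array([60.1, 60.4]), 80.8) [0.6015 0.1653 0.0851] [278. 201.]
0.075 867 (array([656.3, 156.4]), array([21.5, 41.1]), 80.9) [0.6556 0.1567 0.075 ] [278. 254.]
0.055 2149 (array([551.7, 173.4]), array([63.6, 44.6]), 80.4) [0.546  0.1744 0.0551] [277. 135.]
keeper
0.11 2105 (array([540.7, 263.8]), array([71.3, 25.2]), 86.4) [0.5409 0.2595 0.1105] [386. 113.]
0.11 968 (array([550.4, 346.5]), array([39.4, 15.2]), 83.7) [0.5502 0.3467 0.11  ] [502. 106.]
```

View pics/w7.png

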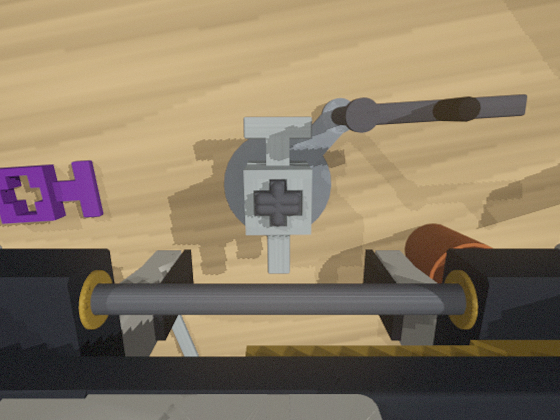

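The view shows the stack seated: knife tab down at (278,272), paddle tab up at (278,125), heights 85, 75 and 55 mm as specified. The keeper runs from (340,115) to (525,103) with its knob near (457,107).

Call:
play_rows([
  [-0.006, 0.014, 0, 0, 0, 0.043],
  [-0.006, 0.014, 0, 0, 0, 0.043],
  [-0.006, 0.014, 0, 0, 0, 0.043],
  [-0.006, 0.014, 0, 0, 0, 0.043],
  [-0.006, 0.014, 0, 0, 0, 0.043],
  [-0.006, 0.014, 0, 0, 0, 0.043],
  [-0.006, 0.014, 0, 0, 0, 0.043],
  [-0.006, 0.014, 0, 0, 0, 0.043],
  [-0.006, 0.014, 0, 0, 0, 0.043],
  [-0.006, 0.014, 0, 0, 0, 0.043],
], gripper=-0.45)

```text
clock: 20.85
tool_pos: [0.5542, 0.2769, 0.2366]
orientation: [179.9, -0.1, -111.9]
force: [1.0, -1.0, -0.5]
opening: 0.0242
gripper_force: 0.0
```

Call:
play_rows([
  [-0.006, 0.014, 0, 0, 0, 0.043],
  [-0.005, 0.016, 0, 0, 0, 0.043],
  [0, 0, 0, 0, 0, 0],
  [0, 0, 0, 0, 0, 0],
])

```text
clock: 21.25
tool_pos: [0.5457, 0.3007, 0.237]
orientation: [179.9, -0.1, -96.8]
force: [-0.7, -0.5, 0.5]
opening: 0.0241
gripper_force: 0.0
```

```bash
python3 - <<'E'
from look import *
z=np.load("pics/w7.npz");m={k:z[k] for k in z if k!="d"};d=z["d"];W=cloud(m,d)
k=(d>0)&(W[...,2]>.118)&(W[...,2]<.16)&(W[...,1]>.22);print(k.sum(),W[k].min(0),W[k].max(0))
k=k&(W[...,2]>.146);print(k.sum(),rect(W[k]) if k.sum()>3 else 0)
o,p,d,W=look("w8");print(o["joint_pos"].round(1))
k=(d>0)&(W[...,2]>.146)&(W[...,2]<.155)&(np.hypot(W[...,0]-.546,W[...,1]-.3)<.05);print(k.sum(),rect(W[k]) if k.sum()>3 else 0)
E
```

```text
937 [0.53751383 0.2921887  0.11800354] [0.55342929 0.30789977 0.15199126]
500 (array([545.3, 300.3]), array([14.9, 15.4]), 68.0)
tool [0.5457 0.3007 0.237 ] [ 1.7992e+02 -1.0000e-01 -9.6810e+01]
[ 46.8  16.1  -6.9  -0.  -67.2 -53.6]
363 (array([545.7, 300.5]), array([15.2, 14.6]), 2.9)
```

Call:
play_rows([
  [0, 0, -0.04, 0, 0, 0],
  [0, 0, -0.025, 0, 0, 0],
  [0, 0, -0.02, 0, 0, 0],
  [0, 0, -0.02, 0, 0, 0],
  [0, 0, -0.01, 0, 0, 0],
  [0, 0, 0, 0, 0, 0],
  [0, 0, 0, 0, 0, 0],
])

```text
clock: 22.0
tool_pos: [0.5465, 0.3008, 0.1468]
orientation: [-180.0, 0.0, -96.7]
force: [-0.0, 1.6, -0.2]
opening: 0.0242
gripper_force: 0.0
```

```bash
python3 - <<'E'
import numpy as np
th=np.radians(np.arange(84,-56,-5.0)); P=60*np.c_[np.cos(th),np.sin(th)]/800
print(np.c_[np.degrees(th[1:]),np.diff(P,axis=0)].round(4).tolist())
E
```

```text
[[79.0, 0.0065, -0.001], [74.0, 0.0064, -0.0015], [69.0, 0.0062, -0.0021], [64.0, 0.006, -0.0026], [59.0, 0.0058, -0.0031], [54.0, 0.0055, -0.0036], [49.0, 0.0051, -0.0041], [44.0, 0.0047, -0.0045], [39.0, 0.0043, -0.0049], [34.0, 0.0039, -0.0053], [29.0, 0.0034, -0.0056], [24.0, 0.0029, -0.0059], [19.0, 0.0024, -0.0061], [14.0, 0.0019, -0.0063], [9.0, 0.0013, -0.0064], [4.0, 0.0007, -0.0065], [-1.0, 0.0002, -0.0065], [-6.0, -0.0004, -0.0065], [-11.0, -0.001, -0.0065], [-16.0, -0.0015, -0.0064], [-21.0, -0.0021, -0.0062], [-26.0, -0.0026, -0.006], [-31.0, -0.0031, -0.0058], [-36.0, -0.0036, -0.0055], [-41.0, -0.0041, -0.0051], [-46.0, -0.0045, -0.0047], [-51.0, -0.0049, -0.0043]]
```

Call:
play_rows([
  [0.0065, -0.001, 0, 0, 0, -0.024],
  [0.0064, -0.0015, 0, 0, 0, -0.024],
  [0.0062, -0.0021, 0, 0, 0, -0.024],
  [0.006, -0.0026, 0, 0, 0, -0.024],
  [0.0058, -0.0031, 0, 0, 0, -0.024],
  [0.0055, -0.0036, 0, 0, 0, -0.024],
  [0.0051, -0.0041, 0, 0, 0, -0.024],
  [0.0047, -0.0045, 0, 0, 0, -0.024],
  [0.0043, -0.0049, 0, 0, 0, -0.024],
  [0, 0, 0, 0, 0, 0],
])

```text
clock: 23.0
tool_pos: [0.5872, 0.2789, 0.1475]
orientation: [-180.0, 0.1, -135.7]
force: [-0.2, 0.7, 0.1]
opening: 0.0239
gripper_force: 0.0
```

Call:
play_rows([
  [0.0039, -0.0053, 0, 0, 0, -0.024],
  [0.0034, -0.0056, 0, 0, 0, -0.024],
  [0.0029, -0.0059, 0, 0, 0, -0.024],
  [0.0024, -0.0061, 0, 0, 0, -0.024],
  [0.0019, -0.0063, 0, 0, 0, -0.024],
  [0.0013, -0.0064, 0, 0, 0, -0.024],
  [0.0007, -0.0065, 0, 0, 0, -0.024],
  [0.0002, -0.0065, 0, 0, 0, -0.024],
  [-0.0004, -0.0065, 0, 0, 0, -0.024],
  [0, 0, 0, 0, 0, 0],
])

```text
clock: 24.0
tool_pos: [0.5998, 0.2348, 0.1473]
orientation: [180.0, 0.1, -174.4]
force: [-0.4, 0.3, -0.0]
opening: 0.0242
gripper_force: 0.0
```

Call:
play_rows([
  [-0.001, -0.0065, 0, 0, 0, -0.024],
  [-0.0015, -0.0064, 0, 0, 0, -0.024],
  [-0.0021, -0.0062, 0, 0, 0, -0.024],
  [-0.0026, -0.006, 0, 0, 0, -0.024],
  [-0.0031, -0.0058, 0, 0, 0, -0.024],
  [-0.0036, -0.0055, 0, 0, 0, -0.024],
  [0, 0, 0, 0, 0, 0],
])

```text
clock: 24.7
tool_pos: [0.5884, 0.2057, 0.147]
orientation: [180.0, 0.0, 159.7]
force: [0.8, -0.1, -0.5]
opening: 0.0238
gripper_force: 0.0
```

Call:
play_rows([
  [-0.0041, -0.0051, 0, 0, 0, -0.02],
  [-0.0045, -0.0047, 0, 0, 0, -0.02],
  [-0.0049, -0.0043, 0, 0, 0, -0.02],
  [0, 0, 0, 0, 0, 0],
])

```text
clock: 25.1
tool_pos: [0.5776, 0.1945, 0.1468]
orientation: [180.0, 0.0, 149.0]
force: [-0.4, 0.1, -0.3]
opening: 0.0238
gripper_force: 0.0
```

Call:
play_rows([
  [-0.0025, -0.002, 0, 0, 0, 0],
  [-0.0025, -0.002, 0, 0, 0, 0],
  [0, 0, 0, 0, 0, 0],
  [0, 0, 0, 0, 0, 0],
])

```text
clock: 25.5
tool_pos: [0.5741, 0.1918, 0.1466]
orientation: [179.9, 0.0, 148.9]
force: [1.6, 2.4, -0.2]
opening: 0.0241
gripper_force: 1.7
```

Call:
play_rows([
  [-0.0015, -0.0012, 0, 0, 0, 0],
  [0, 0, 0, 0, 0, 0],
  [0, 0, 0, 0, 0, 0],
])

```text
clock: 25.8
tool_pos: [0.574, 0.1917, 0.1467]
orientation: [179.8, 0.1, 148.9]
force: [5.9, 5.9, -2.7]
opening: 0.0239
gripper_force: 3.8
```

Force builds without motion, so the keeper is at its stop. Back off, open, lift and check.

Call:
play_rows([
  [0.0025, 0.002, 0, 0, 0, 0],
  [0.0025, 0.002, 0, 0, 0, 0],
  [0, 0, 0, 0, 0, 0],
  [0, 0, 0.02, 0, 0, 0],
  [0, 0, 0.04, 0, 0, 0],
  [0, 0, 0.04, 0, 0, 0],
  [0, 0, 0.03, 0, 0, 0],
  [0, 0, 0, 0, 0, 0],
  [0, 0, 0, 0, 0, 0],
])

```text
clock: 26.7
tool_pos: [0.5761, 0.1933, 0.2505]
orientation: [180.0, -0.0, 148.8]
force: [-1.1, -0.5, -0.7]
opening: 0.0239
gripper_force: 0.0
```

```bash
python3 - <<'E'
from look import *
o,p,d,W=look("w9")
k=(d>0)&(W[...,2]>.146)&(W[...,2]<.155)&(np.hypot(W[...,0]-.578,W[...,1]-.195)<.05);c=rect(W[k]);print(k.sum(),c)
v=c[0]-[539.5,241];print(np.degrees(np.arctan2(v[1],v[0])),np.hypot(*v))
bands(W,d,p,(.58,.19),(.11,.085,.075,.055))
E
```

```text
tool [0.5761 0.1933 0.2505] [ 1.7998e+02 -1.0000e-02  1.4882e+02]
326 (array([576.7, 195.2]), array([15.4, 14.7]), 28.1)
-50.91556166276698 59.00406765639132
0.11 2620 (array([572.5, 196.5]), array([ 25.8, 137.7]), 37.0) [0.5665 0.2072 0.1103] [286. 187.]
0.085 789 (array([588.5, 160.1]), array([46.2, 34.5]), 81.2) [0.5807 0.1544 0.0851] [245. 224.]
0.085 685 (array([621.7, 180.3]), array([26.6, 60.5]), 36.1) [0.6219 0.1785 0.0851] [289. 247.]
0.075 445 (array([649.6, 157.5]), array([22.2, 27.9]), 80.5) [0.648  0.1589 0.075 ] [285. 273.]
0.055 1822 (array([551.3, 173.5]), array([64. , 45.7]), 80.7) [0.5455 0.1747 0.055 ] [246. 177.]
```

View pics/w9.png

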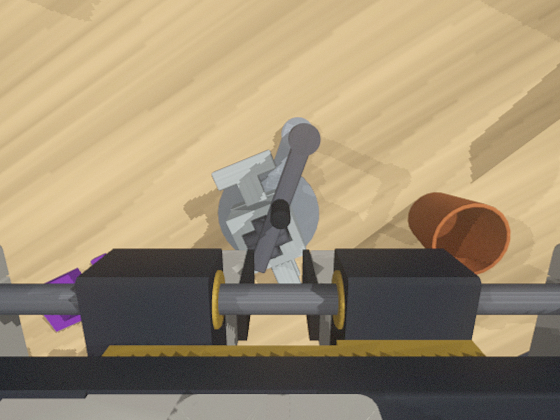

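The keeper bar runs from its post (300,135) over the hub to (262,268), with the knob at (280,213). It is at -50.9°, which is shut. The stack is still at the correct heights and the robot is clear.

```bash
python3 -c "
from plant import *
print(close_job())"
```

```text
the job is handed in; nothing more can be done
None
```

The paddle plate and loose knife plate are seated on the hub with their tabs as asked, the keeper bar is shut against its stop, and the job is handed in; I never moved the arm near the cup, jar or wrench, but didn't re-measure them.

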